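# Seat a lens barrel in an inclined V-block nest

## Robot

A 6-joint arm with a two-finger parallel gripper is mounted at the origin on a cart in front of the work surface, level with it; the furniture and walls round the work are solid. World frame = base frame: x ahead of the robot, y to its left, z up, the work surface at z = 0. Lengths are in m, angles in rad, forces in N, time in s.
With the tool pointing down it reaches from about 0.35 to 0.775 m from the base axis. Payload 5.5 kg.
Tool frame: the origin (TCP) lies between the finger pads; the fingertips stand 11 mm ahead of it and the grasp point (between the pads) lies 8 mm behind it (tips_ahead is the distance from the TCP to the fingertips, in m); z points along the fingers, y is the line along which they close (so a half turn about z gives the same grasp; the last joint's range is limited). The gripper opens to 85 mm and grips with 20 to 120 N. Pads are 22 mm wide; open, the fingers measure 114 mm over their backs; the gripper's body (76 mm by 85 mm) begins 54 mm behind the grasp point. The pads swing forward as they close: fully open they stand 13 mm farther back than shut.
Start: joints at [0.989, 0.313, 0.046, 1.304, 0, 1.431], TCP at [0.246, 0.52, 0.242] pointing down, gripper open.
Joint ranges: [-2.76, 2.76], [-0.86, 1.69], [-1.03, 1.26], [-2.2, 2.34], [-1.47, 1.5], [-3.14, 3.14]. Speed limits (rad/s): [2.57, 2.57, 3.14, 3.14, 3.14, 3.14].

## Interface

Orientations are given as a unit quaternion [w, x, y, z].
In Python, from workcell import * gives the robot as it stands. The module is installed in compiled form; this text tells all that it offers.
- The arm moves only by the tool jog_arm, never from a script. Its argument "moves" is a list of rows, each an object with "fingers": the closure, from 0 (fully open) to 1 (shut); "slide": the shift along the tool's x, y, z in mm, a list of three; "angular": the turn, a rotation vector about the tool's x, y, z in degrees, a list of three. A call has 1 to 10 rows; each row is the pose to reach, as a shift and turn from the pose commanded when the call began, along the tool's axes at that moment; what a row does not reach only later rows make up. A row lasts 1/12 s, in which the tool goes at most 41.7 mm and 7.16 degrees, less where a joint would pass 70% of its speed; a pose out of reach is approached as far as the arm can. A call with a gripper value outside its range is refused whole. The fingers move at their own pace and stop on an object; "squeeze" is the grip in N (left out, the last holds). Time passes only in rows, so rows that repeat a pose let the fingers close. It gives the time, the measured TCP pose, the force, the opening and the grip force at its end, in the units of the state.
- get_state(): the state, without advancing time (a new reading comes with each control period).
- read_camera(name): name is "scene" or "top" or "wrist"; returns a dict with "color" (480x640x3 uint8, red, green, blue), "fovy" (degrees; the focal length in pixels is half the picture's height over the tangent of half this angle, whatever the lens; pixels are square), "cx", "cy" (the principal point, pixels), "world_from_camera" (4x4, takes a point from camera to world coordinates); the wrist camera has in their place "tool_from_camera" (4x4, takes a point from camera to tool coordinates, whose origin is the TCP and whose axes are the flange's). Camera axes: x right, y down, z forward; pixel columns grow to the right and rows downward; lengths in m; the calibration is good to about 2 mm. A picture is of the moment at which its call begins: read the wrist's pose just before it. There is no depth.
- hand_in(): hands the job in; it is judged then, once.
Trained networks look in a picture, given as the dict that the camera call returned (one of the last four; its "shot" number tells which), for a name from the list of things; names that differ only in an ending like _2 or _b are one class to them, and where a whole thing is asked for, a point or a joint stands for the part that bears it (a point fixed in the world has none). Each returns a list of dicts, best first, with "p" (0 to 1); they miss things now and then, are a little off and sometimes report something else, mostly with a low value. They report only what shows in the picture. A call takes as long as a camera call.
- look_for(target, picture): "point" ([column, row] in pixels, amid what is visible of it).
- tip_of(target, picture): "point" ([column, row] in pixels: a listed point, or the origin of a listed thing).
The state is a dict: "clock": time; "joint_pos": joint angles; "qvel": joint speeds; "tau": joint torques, N m; "tcp_pos": TCP position; "orientation": TCP orientation; "wrist_force": force on the tool from outside, world axes, zero at the start; "ft_torque": the same for the moment, N m; "finger_gap": finger opening in m; "grip_force": force on a finger pad.
Only numpy, scipy, OpenCV 4.12 (cv2) and the standard library are available. Lean on these libraries where they do the work, as an engineer would, in place of code of your own. Each camera call takes 0.05 s, during which the arm holds its last target. There are 200 camera calls.

## Task

Take the lens barrel out of its cradle and lay it in the V-groove of the inclined nest, short of the spring hoop. Then push it down the groove, on past the hoop's springy plunger, until it rests on both flanks of the V and hard against the stop screw; press it home there with a steady push of about 10 N for a second, never more than 20 N, and leave it seated. Leave the small amber vial and the 50 ml tube where they stand.

Things in the scene. Friction and masses are not known exactly. Their poses are not given: they have to be found in the camera images.
- barrel_mid (a point): Centre of the lens barrel: a loose plain aluminium cylinder, 44 mm in diameter and 82 mm long over the lens rims (30 mm in diameter, 1 mm proud of the flat ends), each end tapered to 36 mm over the last 8 mm, two dark ring lines, 0.24 to 0.5 kg. It lies in the cradle; x is the cylinder's axis. Either end may go first. The point is on the axis, half-way along.
- barrel: The same lens barrel as a body (origin and axes as point barrel_mid).
- cradle: Grey fixed plastic cradle, base plate 84 x 62 x 6 mm; origin at the centre of its underside, x along the barrel's axis, z up. The barrel lies level in two V-notched ribs 10 mm thick (39 mm wide), 27 mm either side of the middle; its axis is 50 mm above the bench. The fingers can pass down beside the middle of the barrel.
- rail: Aluminium V-rail of the fixed inclined nest. Origin on the bottom line of the 90-degree V at mid-length, 50 mm over the bench; x along the groove, 0.175 rad downhill to the stop; z square to the groove, up; y across. The V spans x = -75 to 75 mm, only 19.5 mm to each side and 17 mm up: fingers holding the barrel pass outside it. The seated barrel's axis is at y = 0, z = 31 mm.
- hoop (a point): Middle of the underside of the steel hoop that stands across the groove (x = 40 mm in the rail's frame; 12 mm long, 52 mm inner width, top 8 mm higher). A sprung ball plunger in it hangs 2.5 mm into the barrel's path; the tapered end lifts it; sliding the barrel past it takes up to about 7 N. Lay the barrel short of it, e.g. with its middle 65 mm uphill of the hoop; below the V is a foot plate 190 x 76 x 10 mm.
- flank_left: Flank of the V on the +y side; same origin and axes as the rail.
- flank_right: Flank of the V on the -y side; same origin and axes as the rail.
- stop: Rigid steel end plate of the nest with its stop screw; frame as the rail's, front face of the plate at x = 75 mm. The screw lies on the seated barrel's axis and points uphill; its domed white nylon tip, 16 mm in diameter, is set anew each time, 8 to 22 mm in front of the plate (barrel home: middle at x = 12 to 26 mm). The setting is not measured: feel for it. It gives less than 1 mm.
- vial: Bystander: amber screw-cap vial, 28 mm in diameter, 50 mm tall; origin under its base.
- tube: Bystander: self-standing capped tube, 34 mm in diameter, 104 mm tall; origin under its base.

How it is judged:
By the outcome, as a careful person would: the job done as asked, in the order asked, and still so for the second after the job is handed in, with the robot touching nothing.
It also fails if it takes over 64 s, if anything falls off the work surface, if the arm or the gripper's body presses on something with over 40 N, if the wrist force passes 120 N, or if a joint passes its speed limit or range.

## Working session

There is one attempt and no reset: what is moved stays moved. The work goes in short steps, Python scripts to look and compute and a tool call to move; the robot and the scene stay as the last step left them, time stands still between calls to the robot, and variables do not carry over. Pictures are saved under pics/ and viewed, at most 10 in all, crops included, and the job is handed in when it is done.

Besides the shell and the picture viewer there is one more tool, called as name(argument=value, ...), one argument or row to a line, values as JSON. jog_arm: Moves the arm, as the interface text tells. Its arguments: {"type":"object","properties":{"moves":{"type":"array","items":{"type":"object","properties":{"fingers":{"type":"number"},"slide":{"type":"array","items":{"type":"number"}},"angular":{"type":"array","items":{"type":"number"}}}}},"squeeze":{"type":"number"}},"required":["moves"]}

```bash
mkdir -p pics; cat > h.py <<'E'
from workcell import *
import numpy as np, cv2
from scipy.spatial.transform import Rotation as R
def rot(q): return R.from_quat([q[1],q[2],q[3],q[0]]).as_matrix()
def shot(n):
    s=get_state(); p=read_camera(n)
    if 'world_from_camera' in p: T=np.array(p['world_from_camera'])
    else:
        W=np.eye(4);W[:3,:3]=rot(s['orientation']);W[:3,3]=s['tcp_pos'];T=W@np.array(p['tool_from_camera'])
    return p,T
def f(p): return 240/np.tan(np.radians(p['fovy'])/2)
def ray(p,T,px):
    d=T[:3,:3]@np.array([(px[0]-p['cx'])/f(p),(px[1]-p['cy'])/f(p),1]);return T[:3,3],d/np.linalg.norm(d)
def atz(p,T,px,z):
    o,d=ray(p,T,px);return o+d*(z-o[2])/d[2]
def tri(rs):
    A=sum(np.eye(3)-np.outer(d,d) for o,d in rs);b=sum((np.eye(3)-np.outer(d,d))@o for o,d in rs);return np.linalg.solve(A,b)
def proj(p,T,X):
    c=T[:3,:3].T@(np.array(X)-T[:3,3]);return [c[0]/c[2]*f(p)+p['cx'],c[1]/c[2]*f(p)+p['cy']]
def save(p,n): cv2.imwrite('pics/'+n,p['color'][:,:,::-1])
E
python3 - <<'E'
from h import *
np.set_printoptions(precision=3,suppress=True)
P={n:shot(n) for n in ('scene','top')}
for n in P: save(P[n][0],n+'1.png'); print(n,P[n][1][:3,3],P[n][1][:3,2])
for t in ['barrel_mid','cradle','rail','hoop','stop','vial','tube']:
    rs=[]
    for n in P:
        r=tip_of(t,P[n][0])
        print(t,n,[(np.round(a['point']),round(a['p'],2)) for a in r[:2]])
        if r: rs.append(ray(*P[n],r[0]['point']))
    if len(rs)==2: print('   ',tri(rs))
s=get_state();print(s['tcp_pos'],rot(s['orientation']),s['wrist_force'],s['clock'],s.get('tips_ahead'))
E
```

```text
scene [-0.173 -0.633  0.645] [ 0.687  0.475 -0.55 ]
top [ 0.413 -0.166  1.025] [ 0.116 -0.004 -0.993]
barrel_mid scene [(array([236., 236.]), 0.55)]
barrel_mid top [(array([219., 266.]), 0.88)]
    [0.46  0.037 0.055]
cradle scene [(array([240., 256.]), 0.67)]
cradle top [(array([222., 265.]), 0.52)]
    [ 0.466  0.041 -0.004]
rail scene [(array([400., 276.]), 0.7)]
rail top [(array([388., 224.]), 0.58)]
    [ 0.552 -0.325  0.042]
hoop scene [(array([406., 233.]), 0.58)]
hoop top [(array([384., 200.]), 0.81)]
    [ 0.594 -0.307  0.115]
stop scene []
stop top []
vial scene [(array([309., 268.]), 0.71)]
vial top [(array([299., 242.]), 0.52), (array([387., 226.]), 0.32)]
    [ 0.514 -0.127 -0.   ]
tube scene [(array([456., 324.]), 0.78)]
tube top [(array([447., 239.]), 0.8), (array([388., 225.]), 0.2)]
    [ 0.524 -0.462  0.004]
[0.246 0.52  0.242] [[-0.904  0.428  0.   ]
 [ 0.428  0.904  0.   ]
 [-0.     0.    -1.   ]] [-0.212 -0.602  0.59 ] 0.8 None
```

View pics/top1.png

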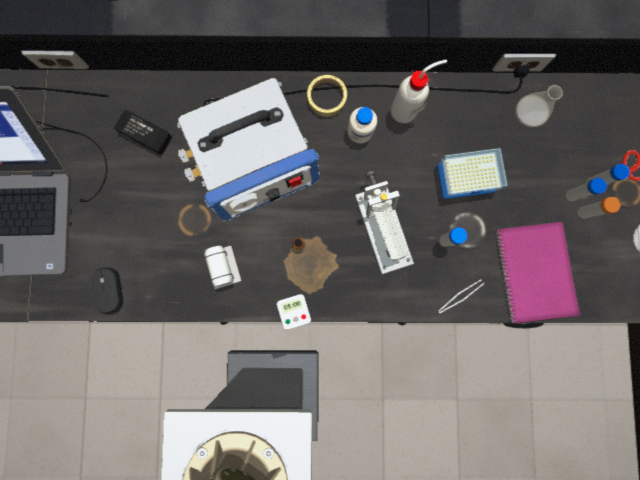

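View pics/scene1.png

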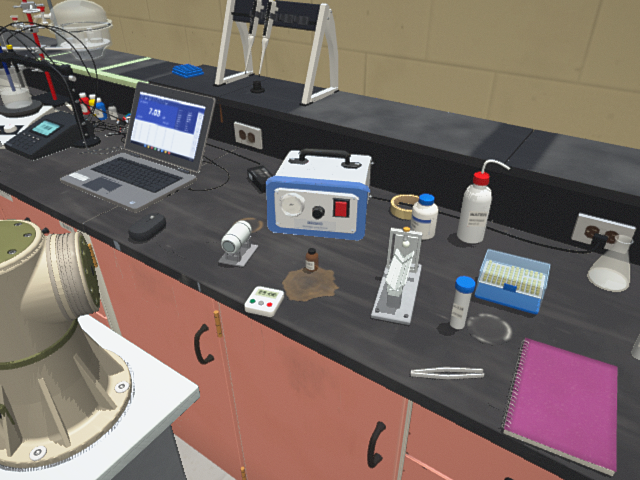

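The top picture shows the barrel at about (218,266) with its axis near vertical. The rail runs from (400,265) uphill to the hoop at (382,203) and the stop at (375,182), pointing away from the robot. I'll move above the barrel now.

jog_arm(
  moves=[
    {"fingers":0,"slide":[-200,-170,0],"angular":[0,0,-21]},
    {"slide":[-200,-170,0],"angular":[0,0,-21]},
    {"slide":[-200,-170,0],"angular":[0,0,-21]},
    {"slide":[-200,-170,0],"angular":[0,0,-21]},
    {"slide":[-200,-170,0],"angular":[0,0,-21]},
    {"slide":[-200,-170,0],"angular":[0,0,-21]},
    {"slide":[-400,-345,20],"angular":[0,0,-42]},
    {"slide":[-400,-345,20],"angular":[0,0,-42]},
    {"slide":[-400,-345,20],"angular":[0,0,-42]},
    {"slide":[-400,-345,20],"angular":[0,0,-42]},
  ],
)

```text
schema error: expected keys fingers, slide, angular
```

jog_arm(
  moves=[
    {"slide":[0,0,0]},
    {"slide":[0,0,0]},
  ],
)

```text
schema error: expected keys fingers, slide, angular
```

jog_arm(
  moves=[
    {"fingers":0,"slide":[-200,-170,0],"angular":[0,0,-21]},
    {"fingers":0,"slide":[-200,-170,0],"angular":[0,0,-21]},
    {"fingers":0,"slide":[-200,-170,0],"angular":[0,0,-21]},
    {"fingers":0,"slide":[-200,-170,0],"angular":[0,0,-21]},
    {"fingers":0,"slide":[-200,-170,0],"angular":[0,0,-21]},
    {"fingers":0,"slide":[-200,-170,0],"angular":[0,0,-21]},
    {"fingers":0,"slide":[-400,-345,20],"angular":[0,0,-42]},
    {"fingers":0,"slide":[-400,-345,20],"angular":[0,0,-42]},
    {"fingers":0,"slide":[-400,-345,20],"angular":[0,0,-42]},
    {"fingers":0,"slide":[-400,-345,20],"angular":[0,0,-42]},
  ],
)

```text
clock: 1.63
tcp_pos: [0.4049, 0.1642, 0.2325]
orientation: [0.001, -0.148, 0.989, 0.0]
wrist_force: [1.1, 0.7, 0.4]
finger_gap: 0.0853
grip_force: 0.0
```

jog_arm(
  moves=[
    {"fingers":0,"slide":[-15,-130,10],"angular":[0,0,0]},
    {"fingers":0,"slide":[-15,-130,10],"angular":[0,0,0]},
    {"fingers":0,"slide":[-15,-130,10],"angular":[0,0,0]},
    {"fingers":0,"slide":[-15,-130,10],"angular":[0,0,0]},
    {"fingers":0,"slide":[-15,-130,10],"angular":[0,0,0]},
    {"fingers":0,"slide":[-15,-130,10],"angular":[0,0,0]},
  ],
)

```text
clock: 2.13
tcp_pos: [0.456, 0.045, 0.222]
orientation: [-0.0, -0.144, 0.99, 0.0]
wrist_force: [-0.4, 0.3, 0.1]
finger_gap: 0.0857
grip_force: 0.0
```

```bash
python3 - <<'E'
from h import *
np.set_printoptions(precision=4,suppress=True)
p,T=shot('wrist'); save(p,'w1.png')
s=get_state(); print(s['tcp_pos'],s['orientation'],s['wrist_force'],s['joint_pos'])
for t in ['barrel_mid','cradle','rail']:
    for a in tip_of(t,p)[:2]: print(t,a['point'],a['p'],atz(p,T,a['point'],.05 if t!='cradle' else 0))
E
```

```text
[0.4558 0.0458 0.2221] [-0.0002 -0.1452  0.9894  0.0003] [ 0.0956  0.421  -0.0183] [-0.0758  0.0959 -0.2772  1.1983  0.0006 -0.3673]
barrel_mid [314.4, 229.5] 0.59 [0.4629 0.0407 0.05  ]
```

View pics/w1.png

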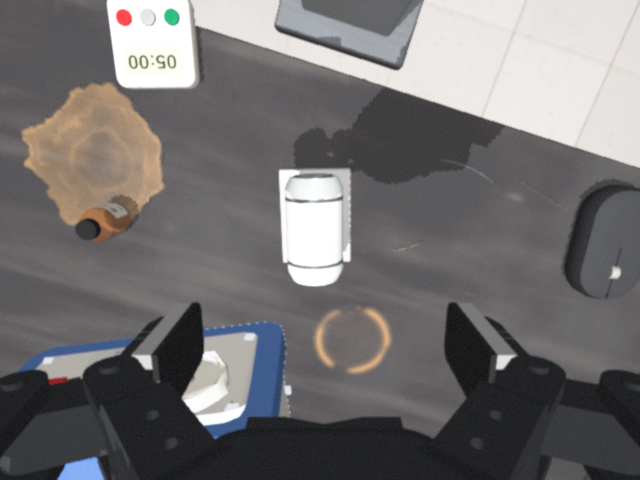

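```bash
python3 - <<'E'
from h import *
np.set_printoptions(precision=4,suppress=True)
p,T=shot('wrist')
for q in [(314,180),(316,280),(314.4,229.5)]: print(atz(p,T,q,.05))
for q in [(280,325),(200,327)]: print('box',atz(p,T,q,.12),atz(p,T,q,.08))
t,U=shot('top')
r=tip_of('barrel_mid',t)[0]['point'];r2=tip_of('barrel_mid',p)[0]['point'];print(tri([ray(t,U,r),ray(p,T,r2)]))
for q in [(206,187),(222,216),(319,153),(205,180)]: print(atz(t,U,q,.12),atz(t,U,q,0.0))
print(np.round(cv2.getOptimalNewCameraMatrix.__name__ and T,3)[:3])
# rail yaw from top: plate edges
c=t['color'][170:280,345:425,::-1]; cv2.imwrite('pics/rail.png',cv2.resize(c,None,fx=7,fy=5.4,interpolation=cv2.INTER_CUBIC)[:594,:560])
E
```

```text
[0.4264 0.0311 0.05  ]
[0.5025 0.0553 0.05  ]
[0.4629 0.0422 0.05  ]
box [0.513  0.0358 0.12  ] [0.5336 0.0371 0.08  ]
box [ 0.5292 -0.0128  0.12  ] [ 0.5525 -0.0198  0.08  ]
[0.4611 0.0378 0.0596]
[0.6162 0.0543 0.12  ] [0.6432 0.0836 0.    ]
[0.5571 0.0204 0.12  ] [0.5763 0.0452 0.    ]
[ 0.688  -0.1736  0.12  ] [ 0.7245 -0.1746  0.    ]
[0.6306 0.0568 0.12  ] [0.6595 0.0864 0.    ]
[[-0.29   0.924  0.248  0.392]
 [ 0.957  0.28   0.075  0.028]
 [ 0.     0.259 -0.966  0.355]]
```

View pics/rail.png

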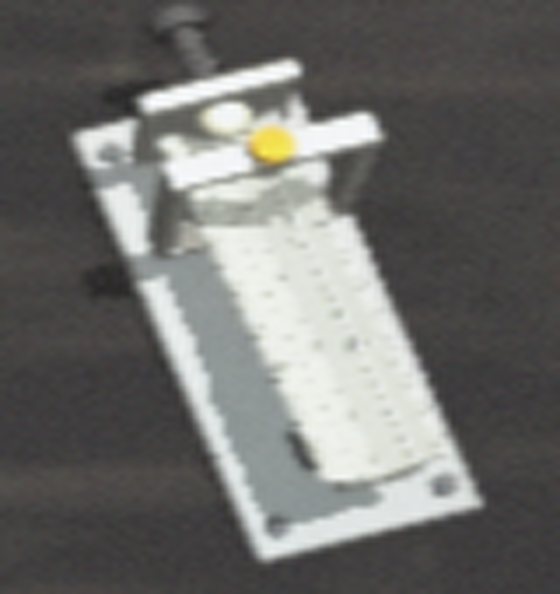

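The barrel is upright in the wrist view, within 1° of the tool axis. In the rail crop, the foot plate corners are at (72,132), (260,562) and (483,505), and the hoop with its yellow plunger head is at (272,145).

jog_arm(
  moves=[
    {"fingers":0,"slide":[-5,-7,30],"angular":[0,0,-1]},
    {"fingers":0,"slide":[-5,-7,60],"angular":[0,0,-1]},
    {"fingers":0,"slide":[-5,-7,90],"angular":[0,0,-1]},
    {"fingers":0,"slide":[-5,-7,120],"angular":[0,0,-1]},
    {"fingers":0,"slide":[-5,-7,140],"angular":[0,0,-1]},
    {"fingers":0,"slide":[-5,-7,160],"angular":[0,0,-1]},
    {"fingers":0,"slide":[-5,-7,175],"angular":[0,0,-1]},
    {"fingers":0,"slide":[-5,-7,180],"angular":[0,0,-1]},
    {"fingers":0,"slide":[-5,-7,180],"angular":[0,0,-1]},
  ],
)

```text
clock: 3.28
tcp_pos: [0.4619, 0.0402, 0.041]
orientation: [-0.001, -0.154, 0.988, 0.0]
wrist_force: [0.0, 0.4, 0.1]
finger_gap: 0.0852
grip_force: 0.0
```

```bash
python3 - <<'E'
from h import *
np.set_printoptions(precision=4,suppress=True)
s=get_state(); print(s['tcp_pos'],s['orientation'],s['wrist_force'])
t,U=shot('top')
c=[(345+a/7,170+b/5.4) for a,b in [(72,132),(260,562),(483,505)]]
W=[atz(t,U,q,.01) for q in c]; print(W)
d=W[0]-W[1]; e=W[1]-W[2]; print(np.linalg.norm(d),np.linalg.norm(e),np.degrees(np.arctan2(d[1],d[0])),np.degrees(np.arctan2(e[1],e[0]))-90, 'plate centre',(W[0]+W[2])/2)
print('hoop top', atz(t,U,(345+272/7,170+155/5.4),.11))
E
```

```text
[0.4619 0.0402 0.041 ] [-0.0013 -0.154   0.9881  0.0004] [0.0311 0.4304 0.0705]
[array([ 0.6253, -0.2569,  0.01  ]), array([ 0.4458, -0.3154,  0.01  ]), array([ 0.4695, -0.3867,  0.01  ])]
0.18879361565663264 0.07507923943294793 18.051623054502816 18.38584503654897 plate centre [ 0.5474 -0.3218  0.01  ]
hoop top [ 0.5958 -0.3062  0.11  ]
```

jog_arm(
  squeeze=40,
  moves=[
    {"fingers":1,"slide":[0,0,0],"angular":[0,0,0]},
    {"fingers":1,"slide":[0,0,0],"angular":[0,0,0]},
    {"fingers":1,"slide":[0,0,0],"angular":[0,0,0]},
    {"fingers":1,"slide":[0,0,0],"angular":[0,0,0]},
    {"fingers":1,"slide":[0,0,0],"angular":[0,0,0]},
    {"fingers":1,"slide":[0,0,0],"angular":[0,0,0]},
    {"fingers":1,"slide":[0,0,0],"angular":[0,0,0]},
    {"fingers":1,"slide":[0,0,0],"angular":[0,0,0]},
  ],
)

```text
clock: 4.0
tcp_pos: [0.4639, 0.0398, 0.0433]
orientation: [0.001, -0.154, 0.988, -0.0]
wrist_force: [-0.7, 0.5, 6.0]
finger_gap: 0.0431
grip_force: 39.8
```

jog_arm(
  moves=[
    {"fingers":1,"slide":[0,0,-10],"angular":[0,0,0]},
    {"fingers":1,"slide":[0,0,-30],"angular":[0,0,0]},
    {"fingers":1,"slide":[0,0,-60],"angular":[0,0,0]},
    {"fingers":1,"slide":[0,0,-90],"angular":[0,0,0]},
    {"fingers":1,"slide":[0,0,-120],"angular":[0,0,0]},
    {"fingers":1,"slide":[0,0,-140],"angular":[0,0,0]},
    {"fingers":1,"slide":[0,0,-140],"angular":[0,0,0]},
  ],
)

```text
clock: 4.58
tcp_pos: [0.4656, 0.0397, 0.1865]
orientation: [0.004, -0.154, 0.988, -0.001]
wrist_force: [0.7, -0.0, -3.1]
finger_gap: 0.0428
grip_force: 41.7
```

```bash
cat >> h.py <<'E'
O=np.array([.5474,-.3218,.05]);psi=np.radians(18.1);a=.175
RX=np.array([np.cos(a)*np.cos(psi),np.cos(a)*np.sin(psi),-np.sin(a)]);RZ=np.array([np.sin(a)*np.cos(psi),np.sin(a)*np.sin(psi),np.cos(a)]);RY=np.cross(RZ,RX)
Rr=np.stack([RX,RY,RZ],1)
Rt=np.stack([-RX,RY,-RZ],1)
def go(x,y,z):
    "tool move so TCP is at rail coords (mm)"
    s=get_state();C=rot(s['orientation']);g=O+Rr@(np.array([x,y,z])/1000)
    print('slide',np.round(C.T@(g-s['tcp_pos'])*1000,1),'ang',np.round(np.degrees(R.from_matrix(C.T@Rt).as_rotvec()),2))
def where():
    s=get_state();C=rot(s['orientation'])
    print('t',s['clock'],'rail',np.round(Rr.T@(np.array(s['tcp_pos'])-O)*1000,1),'F',np.round(Rr.T@np.array(s['wrist_force']),1),'ang',np.round(np.degrees(R.from_matrix(C.T@Rt).as_rotvec()),2),'gap',s['finger_gap'])
E
python3 -c "
from h import *
where();go(-45,0,23+70)"
```

```text
t 4.5833 rail [ 10.2 369.  140.4] F [ 1.2 -0.2 -2.9] ang [-0.13 10.44 -0.43] gap 0.042777211368586074
slide [  60.3 -369.3   37.7] ang [-0.13 10.44 -0.43]
```

jog_arm(
  moves=[
    {"fingers":1,"slide":[40,-100,0],"angular":[0,5,0]},
    {"fingers":1,"slide":[40,-100,0],"angular":[0,10,0]},
    {"fingers":1,"slide":[60,-200,0],"angular":[0,10,-0.5]},
    {"fingers":1,"slide":[60,-200,0],"angular":[0,10.5,-0.5]},
    {"fingers":1,"slide":[60,-230,0],"angular":[0,10.5,-0.5]},
    {"fingers":1,"slide":[60,-265,0],"angular":[0,10.5,-0.5]},
    {"fingers":1,"slide":[60,-300,0],"angular":[0,10.5,-0.5]},
    {"fingers":1,"slide":[60,-335,5],"angular":[0,10.5,-0.5]},
    {"fingers":1,"slide":[60,-360,15],"angular":[0,10.5,-0.5]},
    {"fingers":1,"slide":[60,-369,30],"angular":[0,10.5,-0.5]},
  ],
)

```text
clock: 5.42
tcp_pos: [0.5193, -0.3361, 0.1503]
orientation: [-0.089, -0.155, 0.984, -0.016]
wrist_force: [0.3, 0.7, -3.5]
finger_gap: 0.0431
grip_force: 42.2
```

jog_arm(
  moves=[
    {"fingers":1,"slide":[0,0,0],"angular":[0,0,0]},
    {"fingers":1,"slide":[0,0,0],"angular":[0,0,0]},
    {"fingers":1,"slide":[0,0,0],"angular":[0,0,0]},
  ],
)

```text
clock: 5.67
tcp_pos: [0.5172, -0.3288, 0.151]
orientation: [-0.091, -0.158, 0.983, -0.013]
wrist_force: [1.0, 0.6, -3.1]
finger_gap: 0.043
grip_force: 42.2
```

```bash
python3 - <<'E'
from h import *
np.set_printoptions(precision=4,suppress=True)
where()
p,T=shot('wrist'); save(p,'w2.png')
for t in ['barrel_mid','rail','hoop']:
    for r in tip_of(t,p)[:1]: print(t,r['point'],r['p'])
print('pred rail',proj(p,T,O),'hoop',proj(p,T,O+Rr@[.04,0,.057]),'end mid',proj(p,T,O+Rr@[-.075,0,.017]))
q,U=shot('scene');c=q['color'][150:350,280:520,::-1];cv2.imwrite('pics/s2.png',cv2.resize(c,None,fx=3,fy=3,interpolation=cv2.INTER_CUBIC)[:600])
go(-25,0,31-8+25)
E
```

```text
t 5.6667 rail [-48.    2.7  94.1] F [ 1.7  0.2 -2.9] ang [ 0.18 -0.55  0.13] gap 0.043019103195700396
barrel_mid [323.9, 329.0] 0.88
pred rail [np.float64(316.9588674687735), np.float64(327.5383041899307)] hoop [np.float64(315.58503198616165), np.float64(451.8607057669714)] end mid [np.float64(316.2780720330247), np.float64(212.17118374666245)]
slide [-22.7  -2.   48.2] ang [-0.04 -0.42  0.15]
```

View pics/w2.png

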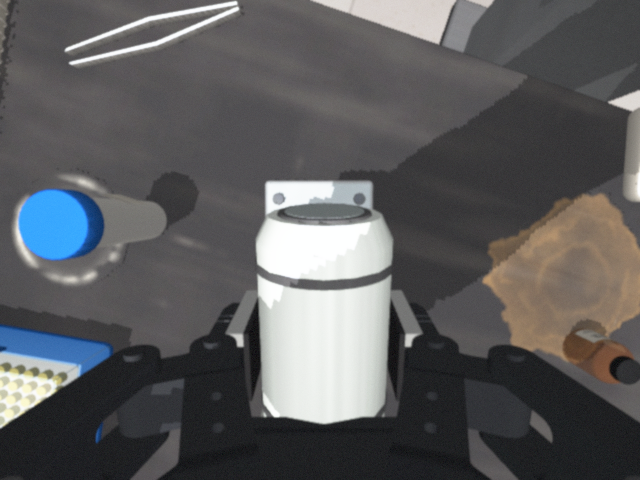

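View pics/s2.png

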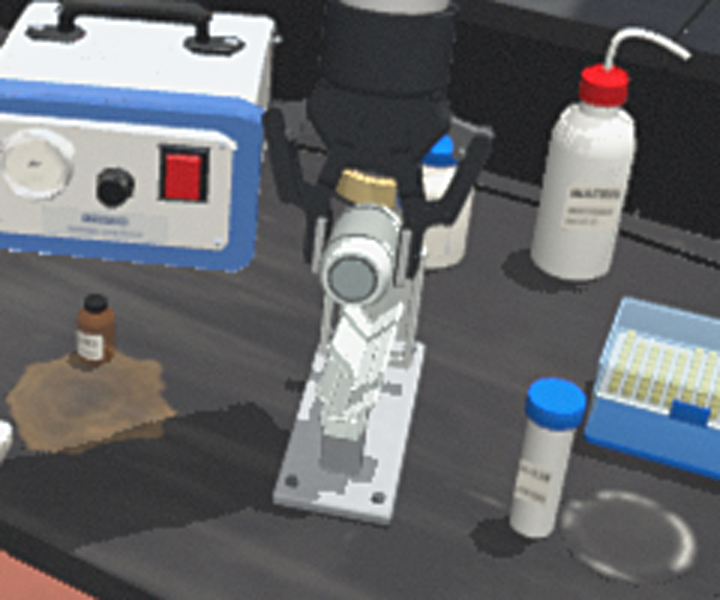

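The wrist view shows the plate's uphill end, corners (266,181) and (372,181), directly behind the barrel, whose axis is at about column 324. The scene picture confirms the barrel is over the groove.

```bash
python3 - <<'E'
from h import *
np.set_printoptions(precision=1,suppress=True)
p,T=shot('wrist')
for q in [(266,181),(372,181)]: print('plate corner rail',Rr.T@(atz(p,T,q,.01)-O)*1000)
for x in (-.095,): 
  for y in (.038,-.038):
    X=O+np.array([x*np.cos(psi)-y*np.sin(psi),x*np.sin(psi)+y*np.cos(psi),-.04]);print('expect',Rr.T@(X-O)*1000)
s=get_state();C=rot(s['orientation']);t=np.array(s['tcp_pos'])
print('barrel mid exp',proj(p,T,t-C[:,2]*.008),'back end centre exp',proj(p,T,t-C[:,2]*.008+C[:,0]*.041))
where();go(-25,0,48)
E
```

```text
plate corner rail [-82.6 -37.7 -55.2]
plate corner rail [-82.8  36.7 -55.3]
expect [-86.6  38.  -55.9]
expect [-86.6 -38.  -55.9]
barrel mid exp [np.float64(320.26917729983853), np.float64(335.17854624951565)] back end centre exp [np.float64(320.0091436170436), np.float64(216.91874649336233)]
t 5.9667 rail [-47.3   1.9  96.3] F [-0.4  0.6 -3.8] ang [-0.  -0.4  0.1] gap 0.04295184643403068
slide [-22.7  -1.9  48.1] ang [-0.  -0.4  0.1]
```

jog_arm(
  moves=[
    {"fingers":1,"slide":[-10,-3,15],"angular":[0,-0.4,0]},
    {"fingers":1,"slide":[-23,-3,30],"angular":[0,-0.4,0]},
    {"fingers":1,"slide":[-23,-3,45],"angular":[0,-0.4,0]},
    {"fingers":1,"slide":[-23,-3,55],"angular":[0,-0.4,0]},
    {"fingers":1,"slide":[-23,-3,62],"angular":[0,-0.4,0]},
    {"fingers":1,"slide":[-23,-3,62],"angular":[0,-0.4,0]},
    {"fingers":1,"slide":[-23,-3,62],"angular":[0,-0.4,0]},
  ],
)

```text
clock: 6.55
tcp_pos: [0.5295, -0.3292, 0.0872]
orientation: [-0.087, -0.157, 0.984, -0.013]
wrist_force: [0.2, -1.5, -2.6]
finger_gap: 0.0429
grip_force: 42.2
```

```bash
python3 -c "
from h import *
where();go(-25,-1,25)"
```

```text
t 6.55 rail [-25.5  -1.4  33.3] F [ 0.2 -1.5 -2.6] ang [ 0.04 -0.08  0.08] gap 0.04286303985443234
slide [-0.5  0.4  8.3] ang [ 0.04 -0.08  0.08]
```

jog_arm(
  moves=[
    {"fingers":1,"slide":[0,0,2],"angular":[0,0,0]},
    {"fingers":1,"slide":[0,0,4],"angular":[0,0,0]},
    {"fingers":1,"slide":[0,0,6],"angular":[0,0,0]},
    {"fingers":1,"slide":[0,0,7],"angular":[0,0,0]},
    {"fingers":1,"slide":[0,0,7],"angular":[0,0,0]},
  ],
)

```text
clock: 6.97
tcp_pos: [0.5285, -0.3294, 0.0802]
orientation: [-0.087, -0.157, 0.984, -0.013]
wrist_force: [-0.4, 0.3, -2.4]
finger_gap: 0.0432
grip_force: 42.2
```

jog_arm(
  moves=[
    {"fingers":1,"slide":[0,0,1],"angular":[0,0,0]},
    {"fingers":1,"slide":[0,0,2],"angular":[0,0,0]},
    {"fingers":1,"slide":[0,0,2],"angular":[0,0,0]},
  ],
)

```text
clock: 7.22
tcp_pos: [0.5284, -0.3289, 0.0794]
orientation: [-0.086, -0.158, 0.984, -0.013]
wrist_force: [-1.1, 4.6, 5.4]
finger_gap: 0.0429
grip_force: 42.9
```

jog_arm(
  moves=[
    {"fingers":1,"slide":[0,0,1],"angular":[0,0,0]},
    {"fingers":1,"slide":[0,0,1],"angular":[0,0,0]},
  ],
)

```text
clock: 7.38
tcp_pos: [0.5284, -0.3287, 0.0791]
orientation: [-0.086, -0.158, 0.984, -0.013]
wrist_force: [-2.2, 6.0, 9.2]
finger_gap: 0.0428
grip_force: 43.3
```

jog_arm(
  moves=[
    {"fingers":1,"slide":[0,0,1],"angular":[0,0,0]},
    {"fingers":1,"slide":[0,0,1],"angular":[0,0,0]},
  ],
)

```text
clock: 7.55
tcp_pos: [0.5284, -0.3286, 0.079]
orientation: [-0.086, -0.158, 0.984, -0.013]
wrist_force: [-2.6, 8.3, 14.1]
finger_gap: 0.0429
grip_force: 43.7
```

jog_arm(
  moves=[
    {"fingers":1,"slide":[0,0.5,-1],"angular":[0,0,0]},
    {"fingers":1,"slide":[0,1,-2.5],"angular":[0,0,0]},
    {"fingers":1,"slide":[0,1.2,-2.5],"angular":[0,0,0]},
    {"fingers":1,"slide":[0,1.2,-2.5],"angular":[0,0,0]},
  ],
)

```text
clock: 7.88
tcp_pos: [0.5283, -0.3286, 0.0791]
orientation: [-0.087, -0.158, 0.984, -0.014]
wrist_force: [0.5, 3.6, 4.0]
finger_gap: 0.0427
grip_force: 42.8
```

```bash
python3 -c "
from h import *
where()"
```

```text
t 7.8833 rail [-25.   -0.5  25.1] F [0.8 3.3 4.2] ang [ 0.   -0.03  0.1 ] gap 0.042671839182641905
```

jog_arm(
  moves=[
    {"fingers":0.3,"slide":[0,0.5,0],"angular":[0,0,0]},
    {"fingers":0.3,"slide":[0,0.5,0],"angular":[0,0,0]},
    {"fingers":0,"slide":[0,0.5,0],"angular":[0,0,0]},
    {"fingers":0,"slide":[0,0.5,0],"angular":[0,0,0]},
    {"fingers":0,"slide":[0,0.5,0],"angular":[0,0,0]},
    {"fingers":0,"slide":[0,0.5,0],"angular":[0,0,0]},
    {"fingers":0,"slide":[0,0.5,0],"angular":[0,0,0]},
  ],
)

```text
clock: 8.47
tcp_pos: [0.5277, -0.3281, 0.0785]
orientation: [-0.087, -0.157, 0.984, -0.013]
wrist_force: [0.5, -1.3, -0.4]
finger_gap: 0.0854
grip_force: 0.0
```

jog_arm(
  moves=[
    {"fingers":0,"slide":[0,0,-30],"angular":[0,0,0]},
    {"fingers":0,"slide":[0,0,-60],"angular":[0,0,0]},
    {"fingers":0,"slide":[30,0,-65],"angular":[0,0,0]},
    {"fingers":1,"slide":[58,0,-65],"angular":[0,0,0]},
    {"fingers":1,"slide":[58,0,-65],"angular":[0,0,0]},
    {"fingers":1,"slide":[58,0,-65],"angular":[0,0,0]},
    {"fingers":1,"slide":[58,0,-65],"angular":[0,0,0]},
  ],
)

```text
clock: 9.05
tcp_pos: [0.4845, -0.3425, 0.1527]
orientation: [-0.087, -0.157, 0.984, -0.013]
wrist_force: [0.4, 0.4, 0.1]
finger_gap: 0.0386
grip_force: 0.0
```

```bash
python3 - <<'E'
from h import *
where()
p,T=shot('wrist'); save(p,'w3.png')
for r in tip_of('barrel_mid',p)[:1]:
    o,d=ray(p,T,r['point']);o=Rr.T@(o-O)*1000;d=Rr.T@d;print(r,o+d*(31-o[2])/d[2])
E
```

```text
t 9.05 rail [-83.1  -0.1  89.6] F [0.5 0.3 0.1] ang [ 0.03 -0.04  0.06] gap 0.038629322178248306
{'point': [321.6, 376.3], 'p': 0.9} [-23.33507209  -0.09792826  31.        ]
```

View pics/w3.png

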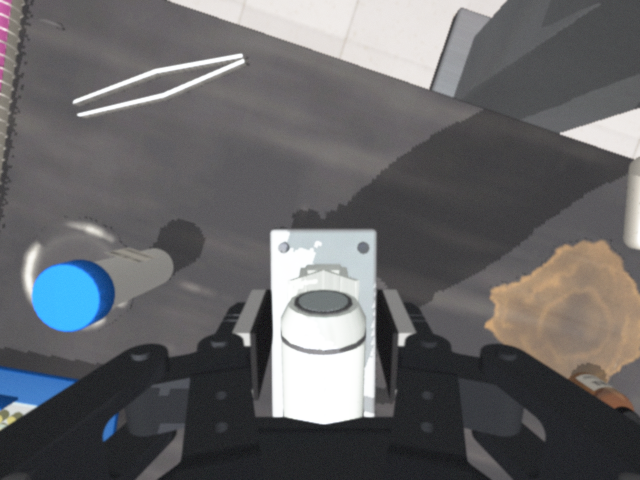

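The barrel rests in the groove with its rear lens rim at about (322,303) and its middle near rail x = -23. Next I'll drop the closed fingers behind it and push.

jog_arm(
  moves=[
    {"fingers":1,"slide":[12,0,0],"angular":[0,0,0]},
    {"fingers":1,"slide":[12,0,0],"angular":[0,0,0]},
    {"fingers":1,"slide":[12,0,0],"angular":[0,0,0]},
    {"fingers":1,"slide":[12,0,25],"angular":[0,0,0]},
    {"fingers":1,"slide":[12,0,45],"angular":[0,0,0]},
    {"fingers":1,"slide":[12,0,57],"angular":[0,0,0]},
    {"fingers":1,"slide":[12,0,57],"angular":[0,0,0]},
    {"fingers":1,"slide":[12,0,57],"angular":[0,0,0]},
  ],
)

```text
clock: 9.82
tcp_pos: [0.4633, -0.3488, 0.0982]
orientation: [-0.087, -0.157, 0.984, -0.013]
wrist_force: [-0.1, -0.1, 0.4]
finger_gap: 0.0
grip_force: 0.0
```

jog_arm(
  moves=[
    {"fingers":1,"slide":[-3,0,0],"angular":[0,0,0]},
    {"fingers":1,"slide":[-6,0,0],"angular":[0,0,0]},
    {"fingers":1,"slide":[-9,0,0],"angular":[0,0,0]},
    {"fingers":1,"slide":[-12,0,0],"angular":[0,0,0]},
    {"fingers":1,"slide":[-15,0,0],"angular":[0,0,0]},
    {"fingers":1,"slide":[-18,0,0],"angular":[0,0,0]},
    {"fingers":1,"slide":[-21,0,0],"angular":[0,0,0]},
    {"fingers":1,"slide":[-23,0,0],"angular":[0,0,0]},
    {"fingers":1,"slide":[-24,0,0],"angular":[0,0,0]},
    {"fingers":1,"slide":[-24,0,0],"angular":[0,0,0]},
  ],
)

```text
clock: 10.65
tcp_pos: [0.4863, -0.3416, 0.0944]
orientation: [-0.087, -0.158, 0.984, -0.013]
wrist_force: [0.5, 0.0, -0.5]
finger_gap: -0.0002
grip_force: 0.0
```

```bash
python3 -c "
from h import *
where()"
```

```text
t 10.65 rail [-70.9   0.1  32.5] F [ 0.6 -0.1 -0.4] ang [ 0.04 -0.06  0.11] gap -0.00015433894368355747
```

jog_arm(
  moves=[
    {"fingers":1,"slide":[-1.5,0,0],"angular":[0,0,0]},
    {"fingers":1,"slide":[-3,0,0],"angular":[0,0,0]},
    {"fingers":1,"slide":[-4.5,0,0],"angular":[0,0,0]},
    {"fingers":1,"slide":[-6,0,0],"angular":[0,0,0]},
    {"fingers":1,"slide":[-7.5,0,0],"angular":[0,0,0]},
    {"fingers":1,"slide":[-9,0,0],"angular":[0,0,0]},
    {"fingers":1,"slide":[-10,0,0],"angular":[0,0,0]},
  ],
)

```text
clock: 11.23
tcp_pos: [0.4956, -0.3386, 0.0927]
orientation: [-0.087, -0.158, 0.984, -0.013]
wrist_force: [-1.0, -0.6, 0.6]
finger_gap: 0.0001
grip_force: 0.7
```

jog_arm(
  moves=[
    {"fingers":1,"slide":[-1,0,0],"angular":[0,0,0]},
    {"fingers":1,"slide":[-2,0,0],"angular":[0,0,0]},
    {"fingers":1,"slide":[-3,0,0],"angular":[0,0,0]},
    {"fingers":1,"slide":[-4,0,0],"angular":[0,0,0]},
    {"fingers":1,"slide":[-5,0,0],"angular":[0,0,0]},
  ],
)

```text
clock: 11.65
tcp_pos: [0.5002, -0.3371, 0.0918]
orientation: [-0.087, -0.157, 0.984, -0.013]
wrist_force: [-0.9, 0.0, 1.8]
finger_gap: -0.0
grip_force: 0.7
```

```bash
python3 -c "
from h import *
where()
p,T=shot('wrist')
for r in tip_of('barrel_mid',p)[:1]:
    o,d=ray(p,T,r['point']);o=Rr.T@(o-O)*1000;d=Rr.T@d;print(r,o+d*(31-o[2])/d[2])
"
```

```text
t 11.65 rail [-56.2   0.1  32.6] F [-1.1  0.3  1.6] ang [ 0.04 -0.07  0.09] gap -4.8633902604526575e-05
```

jog_arm(
  moves=[
    {"fingers":1,"slide":[-1,0,0],"angular":[0,0,0]},
    {"fingers":1,"slide":[-2,0,0],"angular":[0,0,0]},
    {"fingers":1,"slide":[-3,0,0],"angular":[0,0,0]},
    {"fingers":1,"slide":[-4,0,0],"angular":[0,0,0]},
    {"fingers":1,"slide":[-5,0,0],"angular":[0,0,0]},
  ],
)

```text
clock: 12.17
tcp_pos: [0.5048, -0.3355, 0.091]
orientation: [-0.087, -0.157, 0.984, -0.013]
wrist_force: [-1.4, -0.2, -0.2]
finger_gap: 0.0001
grip_force: 0.7
```

jog_arm(
  moves=[
    {"fingers":1,"slide":[-1,0,0],"angular":[0,0,0]},
    {"fingers":1,"slide":[-2,0,0],"angular":[0,0,0]},
    {"fingers":1,"slide":[-3,0,0],"angular":[0,0,0]},
  ],
)

```text
clock: 12.42
tcp_pos: [0.5077, -0.3346, 0.0905]
orientation: [-0.087, -0.157, 0.984, -0.013]
wrist_force: [-1.6, 0.3, 0.7]
finger_gap: -0.0001
grip_force: 0.7
```

jog_arm(
  moves=[
    {"fingers":1,"slide":[-1,0,0],"angular":[0,0,0]},
    {"fingers":1,"slide":[-2,0,0],"angular":[0,0,0]},
  ],
)

```text
clock: 12.58
tcp_pos: [0.509, -0.3342, 0.0902]
orientation: [-0.088, -0.157, 0.984, -0.014]
wrist_force: [-3.0, -0.9, 3.0]
finger_gap: 0.0002
grip_force: 2.2
```

jog_arm(
  moves=[
    {"fingers":1,"slide":[-1,0,0],"angular":[0,0,0]},
    {"fingers":1,"slide":[-2,0,0],"angular":[0,0,0]},
    {"fingers":1,"slide":[-2,0,0],"angular":[0,0,0]},
  ],
)

```text
clock: 12.83
tcp_pos: [0.5114, -0.3335, 0.0898]
orientation: [-0.087, -0.157, 0.984, -0.013]
wrist_force: [-2.2, -0.8, 1.6]
finger_gap: 0.0002
grip_force: 1.4
```

jog_arm(
  moves=[
    {"fingers":1,"slide":[-1,0,0],"angular":[0,0,0]},
    {"fingers":1,"slide":[-2,0,0],"angular":[0,0,0]},
    {"fingers":1,"slide":[-2,0,0],"angular":[0,0,0]},
  ],
)

```text
clock: 13.08
tcp_pos: [0.5135, -0.3327, 0.0894]
orientation: [-0.087, -0.158, 0.984, -0.013]
wrist_force: [-3.4, -1.1, 1.5]
finger_gap: -0.0004
grip_force: 1.2
```

jog_arm(
  moves=[
    {"fingers":1,"slide":[-0.5,0,0],"angular":[0,0,0]},
    {"fingers":1,"slide":[-1,0,0],"angular":[0,0,0]},
    {"fingers":1,"slide":[-1,0,0],"angular":[0,0,0]},
  ],
)

```text
clock: 13.33
tcp_pos: [0.5143, -0.3325, 0.0892]
orientation: [-0.087, -0.157, 0.984, -0.013]
wrist_force: [-2.9, -0.8, 1.6]
finger_gap: -0.0001
grip_force: 1.4
```

```bash
python3 -c "
from h import *
where()"
```

```text
t 13.3333 rail [-41.1   0.1  32.6] F [-3.3  0.1  1. ] ang [ 0.03 -0.06  0.09] gap -7.345203668172649e-05
```

jog_arm(
  moves=[
    {"fingers":1,"slide":[-1,0,0],"angular":[0,0,0]},
    {"fingers":1,"slide":[-2,0,0],"angular":[0,0,0]},
    {"fingers":1,"slide":[-2,0,0],"angular":[0,0,0]},
  ],
)

```text
clock: 13.58
tcp_pos: [0.5164, -0.3318, 0.0888]
orientation: [-0.087, -0.158, 0.984, -0.013]
wrist_force: [-2.6, -0.1, 1.0]
finger_gap: -0.0005
grip_force: 1.0
```

jog_arm(
  moves=[
    {"fingers":1,"slide":[-1,0,0],"angular":[0,0,0]},
    {"fingers":1,"slide":[-1,0,0],"angular":[0,0,0]},
  ],
)

```text
clock: 13.75
tcp_pos: [0.5172, -0.3315, 0.0887]
orientation: [-0.087, -0.158, 0.984, -0.013]
wrist_force: [-2.8, -0.5, 0.6]
finger_gap: -0.0002
grip_force: 1.0
```

jog_arm(
  moves=[
    {"fingers":1,"slide":[-1,0,0],"angular":[0,0,0]},
    {"fingers":1,"slide":[-1,0,0],"angular":[0,0,0]},
  ],
)

```text
clock: 13.92
tcp_pos: [0.5181, -0.3313, 0.0885]
orientation: [-0.087, -0.157, 0.984, -0.013]
wrist_force: [-1.8, -0.0, 0.6]
finger_gap: 0.0003
grip_force: 1.0
```

jog_arm(
  moves=[
    {"fingers":1,"slide":[-1,0,0],"angular":[0,0,0]},
    {"fingers":1,"slide":[-1,0,0],"angular":[0,0,0]},
  ],
)

```text
clock: 14.08
tcp_pos: [0.519, -0.3309, 0.0883]
orientation: [-0.087, -0.157, 0.984, -0.013]
wrist_force: [-1.7, -1.0, 1.2]
finger_gap: 0.0003
grip_force: 1.0
```

jog_arm(
  moves=[
    {"fingers":1,"slide":[-1,0,0],"angular":[0,0,0]},
    {"fingers":1,"slide":[-2,0,0],"angular":[0,0,0]},
  ],
)

```text
clock: 14.25
tcp_pos: [0.5205, -0.3304, 0.088]
orientation: [-0.087, -0.157, 0.984, -0.013]
wrist_force: [-2.6, -0.8, 1.0]
finger_gap: 0.0001
grip_force: 1.7
```

jog_arm(
  moves=[
    {"fingers":1,"slide":[-1,0,0],"angular":[0,0,0]},
    {"fingers":1,"slide":[-1.5,0,0],"angular":[0,0,0]},
  ],
)

```text
clock: 14.42
tcp_pos: [0.5222, -0.3299, 0.0877]
orientation: [-0.087, -0.157, 0.984, -0.013]
wrist_force: [-3.4, -0.6, 1.7]
finger_gap: 0.0001
grip_force: 1.6
```

jog_arm(
  moves=[
    {"fingers":1,"slide":[-1,0,0],"angular":[0,0,0]},
    {"fingers":1,"slide":[-1,0,0],"angular":[0,0,0]},
  ],
)

```text
clock: 14.58
tcp_pos: [0.5234, -0.3295, 0.0875]
orientation: [-0.087, -0.158, 0.984, -0.013]
wrist_force: [-1.7, -0.9, 0.9]
finger_gap: -0.0
grip_force: 1.0
```

jog_arm(
  moves=[
    {"fingers":1,"slide":[-1,0,0],"angular":[0,0,0]},
    {"fingers":1,"slide":[-1,0,0],"angular":[0,0,0]},
  ],
)

```text
clock: 14.75
tcp_pos: [0.5243, -0.3292, 0.0874]
orientation: [-0.087, -0.158, 0.984, -0.013]
wrist_force: [-1.8, -0.7, 0.6]
finger_gap: -0.0001
grip_force: 1.0
```

```bash
python3 -c "
from h import *
where()"
```

```text
t 14.75 rail [-30.4   0.1  32.6] F [-2.  -0.2  0.3] ang [ 0.03 -0.04  0.1 ] gap -6.247720624496168e-05
```

jog_arm(
  moves=[
    {"fingers":1,"slide":[-1,0,0],"angular":[0,0,0]},
    {"fingers":1,"slide":[-1.5,0,0],"angular":[0,0,0]},
  ],
)

```text
clock: 14.92
tcp_pos: [0.5254, -0.3289, 0.0871]
orientation: [-0.087, -0.157, 0.984, -0.014]
wrist_force: [-3.3, -0.7, 1.3]
finger_gap: -0.0
grip_force: 1.6
```

jog_arm(
  moves=[
    {"fingers":1,"slide":[-1,0,0],"angular":[0,0,0]},
    {"fingers":1,"slide":[-1.5,0,0],"angular":[0,0,0]},
  ],
)

```text
clock: 15.08
tcp_pos: [0.5268, -0.3284, 0.0869]
orientation: [-0.087, -0.157, 0.984, -0.014]
wrist_force: [-2.5, -1.3, 0.1]
finger_gap: 0.0001
grip_force: 1.6
```

jog_arm(
  moves=[
    {"fingers":1,"slide":[-1,0,0],"angular":[0,0,0]},
    {"fingers":1,"slide":[-1,0,0],"angular":[0,0,0]},
  ],
)

```text
clock: 15.25
tcp_pos: [0.5275, -0.3282, 0.0867]
orientation: [-0.087, -0.157, 0.984, -0.014]
wrist_force: [-4.5, -1.3, 2.0]
finger_gap: -0.0002
grip_force: 2.3
```

jog_arm(
  moves=[
    {"fingers":1,"slide":[-1,0,0],"angular":[0,0,0]},
    {"fingers":1,"slide":[-1,0,0],"angular":[0,0,0]},
  ],
)

```text
clock: 15.42
tcp_pos: [0.5275, -0.3281, 0.0867]
orientation: [-0.088, -0.157, 0.984, -0.014]
wrist_force: [-7.0, -2.4, 2.7]
finger_gap: 0.0003
grip_force: 3.8
```

```bash
python3 -c "
from h import *
where()"
```

```text
t 15.4167 rail [-26.9   0.2  32.5] F [-7.8 -0.1  1.4] ang [ 0.04 -0.21  0.07] gap 0.00033958360343291303
```

jog_arm(
  moves=[
    {"fingers":1,"slide":[-0.4,0,0],"angular":[0,0,0]},
    {"fingers":1,"slide":[-0.7,0,0],"angular":[0,0,0]},
    {"fingers":1,"slide":[-0.7,0,0],"angular":[0,0,0]},
  ],
)

```text
clock: 15.67
tcp_pos: [0.5276, -0.3281, 0.0867]
orientation: [-0.089, -0.157, 0.984, -0.014]
wrist_force: [-8.8, -2.5, 4.4]
finger_gap: -0.0001
grip_force: 4.9
```

```bash
python3 -c "
from h import *
where()"
```

```text
t 15.6667 rail [-26.9   0.2  32.5] F [-9.8  0.4  2.7] ang [ 0.05 -0.27  0.05] gap -0.0001224543516802418
```

jog_arm(
  moves=[
    {"fingers":1,"slide":[-0.2,0,0],"angular":[0,0,0]},
    {"fingers":1,"slide":[-0.2,0,0],"angular":[0,0,0]},
    {"fingers":1,"slide":[-0.2,0,0],"angular":[0,0,0]},
    {"fingers":1,"slide":[-0.2,0,0],"angular":[0,0,0]},
    {"fingers":1,"slide":[-0.2,0,0],"angular":[0,0,0]},
    {"fingers":1,"slide":[-0.2,0,0],"angular":[0,0,0]},
    {"fingers":1,"slide":[-0.2,0,0],"angular":[0,0,0]},
    {"fingers":1,"slide":[-0.2,0,0],"angular":[0,0,0]},
    {"fingers":1,"slide":[-0.2,0,0],"angular":[0,0,0]},
    {"fingers":1,"slide":[-0.2,0,0],"angular":[0,0,0]},
  ],
)

```text
clock: 16.5
tcp_pos: [0.5276, -0.3281, 0.0867]
orientation: [-0.089, -0.157, 0.984, -0.014]
wrist_force: [-8.7, -3.0, 5.0]
finger_gap: -0.0001
grip_force: 5.1
```

jog_arm(
  moves=[
    {"fingers":1,"slide":[0,0,0],"angular":[0,0,0]},
    {"fingers":1,"slide":[0,0,0],"angular":[0,0,0]},
    {"fingers":1,"slide":[0,0,0],"angular":[0,0,0]},
    {"fingers":1,"slide":[0,0,0],"angular":[0,0,0]},
    {"fingers":1,"slide":[0,0,0],"angular":[0,0,0]},
    {"fingers":1,"slide":[0,0,0],"angular":[0,0,0]},
  ],
)

```text
clock: 17.0
tcp_pos: [0.5276, -0.3281, 0.0867]
orientation: [-0.089, -0.157, 0.984, -0.014]
wrist_force: [-8.9, -2.8, 4.9]
finger_gap: -0.0002
grip_force: 5.1
```

```bash
python3 -c "
from h import *
where()"
```

```text
t 17.0 rail [-26.9   0.2  32.5] F [-10.1   0.1   3.2] ang [ 0.05 -0.28  0.04] gap -0.0002396380745025051
```

jog_arm(
  moves=[
    {"fingers":1,"slide":[1.5,0,0],"angular":[0,0,0]},
    {"fingers":1,"slide":[4,0,0],"angular":[0,0,0]},
    {"fingers":1,"slide":[12,0,0],"angular":[0,0,0]},
    {"fingers":1,"slide":[25,0,0],"angular":[0,0,0]},
    {"fingers":1,"slide":[40,0,-20],"angular":[0,0,0]},
    {"fingers":1,"slide":[60,0,-50],"angular":[0,0,0]},
    {"fingers":1,"slide":[70,0,-80],"angular":[0,0,0]},
    {"fingers":1,"slide":[70,0,-100],"angular":[0,0,0]},
    {"fingers":1,"slide":[70,0,-100],"angular":[0,0,0]},
    {"fingers":1,"slide":[70,0,-100],"angular":[0,0,0]},
  ],
)

```text
clock: 17.83
tcp_pos: [0.481, -0.3445, 0.1988]
orientation: [-0.085, -0.157, 0.984, -0.015]
wrist_force: [0.2, 0.8, 0.0]
finger_gap: -0.0001
grip_force: 0.0
```

```bash
python3 - <<'E'
from h import *
where()
p,T=shot('wrist')
def crop(p,y0,y1,x0,x1): return cv2.resize(p['color'][y0:y1,x0:x1,::-1],(400,400),interpolation=cv2.INTER_CUBIC)
for r in tip_of('barrel_mid',p)[:1]:
    o,d=ray(p,T,r['point']);o=Rr.T@(o-O)*1000;d=Rr.T@d;print(r,o+d*(31-o[2])/d[2])
q,U=shot('scene')
cv2.imwrite('pics/end.png',np.hstack([crop(p,200,480,180,460),crop(q,200,340,340,480)]))
E
```

```text
t 17.8333 rail [-95.   -0.9 134.3] F [0.4 0.7 0.1] ang [-0.15  0.08  0.04] gap -0.0001341915624464921
{'point': [325.0, 416.5], 'p': 0.61} [25.9620478   0.77315953 31.        ]
```

View pics/end.png

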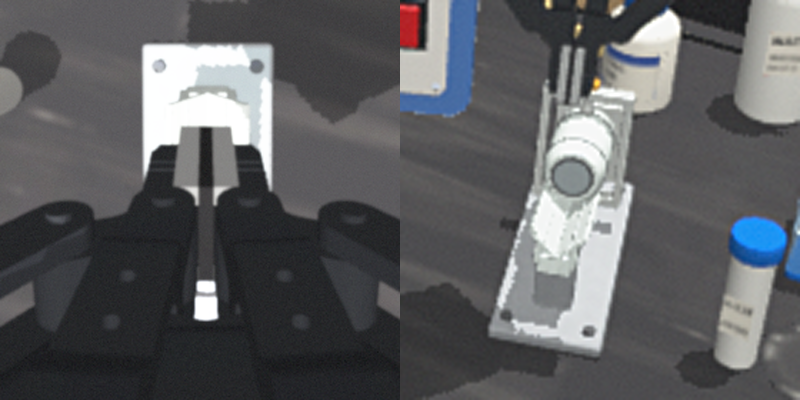

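The closing view shows the barrel seated in the V under the hoop, at about (580,150) in the right half. The hand is clear, and the tube is upright at (750,290).

```bash
python3 -c "
from h import *
print(hand_in())"
```

```text
the job is handed in; nothing more can be done
None
```

I moved the barrel from the cradle to the V-groove and pushed it past the plunger until it stopped against the screw. I held it there at about 10 N for 1.4 s, backed the arm clear, and handed the job in at about 18 s; I went nowhere near the vial and tube.

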